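# Nudge a heat sink home in a drill jig

### The arm

A 6-joint arm with a two-finger parallel gripper is mounted at the origin on a cart in front of the work surface, level with it; the furniture and walls round the work are solid. World frame = base frame: x ahead of the robot, y to its left, z up, the work surface at z = 0. Lengths are in mm, angles in degrees, forces in N, time in s.
With the tool pointing down it reaches from about 300 to 850 mm from the base axis. Payload 4.2 kg.
Tool frame: the origin (TCP) lies on the centre line of the jaws, within the pads' length; the fingertips stand 14 mm ahead of it and the grasp point (between the pads) lies 5 mm behind it (env.finger_overhang is the z of the fingertips in the tool frame, in mm); z points along the fingers, y is the line along which they close (so a half turn about z gives the same grasp; the last joint's range is limited). The gripper opens to 91 mm and grips with 3 to 60 N. Pads are 32 mm wide; open, the fingers measure 118 mm over their backs; the gripper's body (76 mm by 178 mm) begins 60 mm behind the grasp point.
Start: joints at [68.125, 18.312, 89.639, -0, 72.044, -1.146], TCP at [203.529, 537.79, 227.976] pointing down, gripper open.
Joint ranges: [-177.97, 177.97], [-48.28, 115.42], [12.27, 149.76], [-77.06, 257.06], [2.81, 150.46], [-146.56, 146.56]. Speed limits (degrees/s): [147.25, 147.25, 180, 180, 180, 180].

### API

Orientations are given as [roll, pitch, yaw] about the fixed x, y, z axes, in that order (R = Rz(yaw) Ry(pitch) Rx(roll)).
In Python, from workcell import sensors, viewer, env gives the robot as it stands. The module is installed in compiled form; this text tells all that it offers.
- The arm moves only by the tool step_arm, never from a script. Its argument "plan" is one flat list of numbers, 6 for each row, row after row: the shift along the tool's x, y, z in cm, then the turn, a rotation vector about the tool's x, y, z in rad. In form: [x, y, z, wx, wy, wz, x, y, z, wx, wy, wz, ...]. A call has 1 to 5 rows; each row shifts and turns the commanded pose from where the row before left it, along the tool's axes as they then stand; what a row does not reach is not made up. A row lasts 1/12 s, in which the tool goes at most 41.7 mm and 7.16 degrees, less where a joint would pass 70% of its speed; a pose out of reach is approached as far as the arm can. A call is refused whole if a number of a shift passes 4.17 or a number of a turn 0.125, either way. A call with a gripper value outside its range is refused whole. "hand" is the finger opening in cm, from 0 to 9.12, set as the call begins (left out, the last holds). The fingers move at their own pace and stop on an object; "newtons" is the grip in N (left out, the last holds). Time passes only in rows, so rows that do not move let the fingers close. It gives the time, the measured TCP pose, the force, the opening and the grip force at its end, in the units of the state.
- sensors.state(): the state, without advancing time (a new reading comes with each control period).
- viewer.grab_frame(name): name is "scene" or "top" or "wrist"; returns a dict with "img" (400x640x3 uint8, red, green, blue), "fx", "fy", "cx", "cy" (pixels), "k1" (the pictures are not rectified: a ray, as slopes to the right and down, at radius r is drawn at 1 + k1 r^2 times it, then the intrinsics apply), "position" and "attitude" of the camera in the world. Camera axes: x right, y down, z forward; pixel columns grow to the right and rows downward; lengths in mm; the calibration is good to about 2 mm. A picture is of the moment at which its call begins. There is no depth.
- env.job_done(): hands the job in; it is judged then, once.
Trained networks look in a picture, given as the dict that the camera call returned (one of the last four; its "shot" number tells which), for a name from the list of things; names that differ only in an ending like _2 or _b are one class to them, and where a whole thing is asked for, a point or a joint stands for the part that bears it (a point fixed in the world has none). Each returns a list of dicts, best first, with "score" (0 to 1); they miss things now and then, are a little off and sometimes report something else, mostly with a low value. They report only what shows in the picture. A call takes as long as a camera call.
- viewer.boxes_of(name, picture): "location" ([column, row] in pixels, amid what is visible of it).
- viewer.pinpoint(name, picture): "location" ([column, row] in pixels: a listed point, or the origin of a listed thing).
The state is a dict: "time_s": time; "qpos": joint angles; "qvel": joint speeds; "effort": joint torques, N m; "ee_pos": TCP position; "ee_rot": TCP orientation; "force": force on the tool from outside, world axes, zero at the start; "torque": the same for the moment, N m; "gripper_width": finger opening in mm; "gripper_force": force on a finger pad.
Only numpy, scipy, OpenCV 4.12 (cv2) and the standard library are available. Lean on these libraries where they do the work, as an engineer would, in place of code of your own. Each camera call takes 0.05 s, during which the arm holds its last target. There are 200 camera calls.

### The job

The finned heat sink stands in the open end of the drill jig, its front end just under the blue drill plate. Pick up the red screwdriver and, pushing with its blade end only, nudge the heat sink gently farther in until you feel it sit firmly against the end stop hidden inside; do not ram the stop, and keep the gripper itself off the heat sink. Then lay the screwdriver down flat on the bench, clear of the jig, and leave the other things where they are.

Things in the scene. Friction and masses are not known exactly. Their poses are not given: they have to be found in the camera images.
- drill_jig: Channel drill jig fixed to the bench, 108 x 226 mm, 53 mm high. Origin: centre of its underside; z up. The work slides along the jig's own -y; x is across the channel. Channel floor 8 mm above the bench, 62 mm wide between rails 22 mm high. Open above from y = +113 to +45 mm; blue drill plate over it from y = +45 to -113 mm (underside 41.5 mm, top 52.5 mm above the bench).
- jig_mouth (a point): Middle of the mouth where the channel goes in under the drill plate, 24 mm above the bench, at y = +45 mm of the jig. Behind it stands a rigid steel end stop, out of sight: its face lies anywhere from 70 to 95 mm inside the mouth (towards the jig's -y), set anew for each job. 2 N or more on the stop beyond the sliding drag is firm; above 20 N on the stop is ramming.
- shoe (a point): Sprung brass shoe in the jig's -x rail, its middle at y = -10 mm, its sloping lead-in from y = +14 mm. It presses the work against the +x rail: from the lead-in on, pushing takes clearly more force than before (mostly 2 to 9 N of drag, at moments more; before that 0 to 3 N), though the stop is still farther in. Its plunger barrel sticks out from the jig's -x side to x = -71 mm.
- heat_sink_mid (a point): Centre (half-way up) of the aluminium finned heat sink: 60 mm across the channel (its own y), 50 mm along the channel (its own x), 32 mm high, 0.1 to 0.2 kg. It stands on the channel floor, its leading end just under the drill plate, so its centre is 24 mm above the bench. It is pushed on its flat upright side face, 25 mm from its centre, that looks out of the open end of the jig (the jig's +y).
- screwdriver_handle (a point): Middle of the red handle of the screwdriver lying on the bench: handle 100 mm long and 26 mm thick, the place to grip it; the shaft's round axis passes through this point. The screwdriver's own -y axis points from here along the axis to the blade end, its z is up. Whole length 200 mm, 0.07 kg.
- screwdriver_tip (a point): End of the screwdriver's blade, 150 mm from the middle of the handle along the screwdriver's own -y; the shaft is a steel rod 6 mm thick and 100 mm long, on the same axis as the handle (13 mm above the bench as it lies); its round end reaches up to 3 mm past this point.
- white_pot: White lidded pot, 52 mm wide and high, behind the jig (bystander). Origin at the centre of its underside.
- blue_hex_keys: Blue holder with hex keys, 30 x 90 x 21 mm, behind the jig (bystander). Origin at the centre of its underside.
- small_board: Small green circuit board, 50 x 70 x 14 mm, lying to the right of the jig (bystander). Origin at the centre of its underside.

How it is judged:
By the outcome, as a careful person would: the job done as asked, in the order asked, and still so for the second after the job is handed in, with the robot touching nothing.
It also fails if it takes over 72 s, if anything falls off the work surface, if the arm or the gripper's body presses on something with over 40 N, if the wrist force passes 120 N, or if a joint passes its speed limit or range.

## Working session

There is one attempt and no reset: what is moved stays moved. The work goes in short steps, Python scripts to look and compute and a tool call to move; the robot and the scene stay as the last step left them, time stands still between calls to the robot, and variables do not carry over. Pictures are saved under pics/ and viewed, at most 10 in all, crops included, and the job is handed in when it is done.

Besides the shell and the picture viewer there is one more tool, called after "Emit:" by a JSON object that holds its "api" and its "payload". step_arm: Moves the arm, as the interface text tells. Its arguments: {"type":"object","properties":{"plan":{"type":"array","items":{"type":"number"}},"hand":{"type":"number"},"newtons":{"type":"number"}},"required":["plan"]}

```bash
mkdir -p pics; cat > h.py <<'E'
import numpy as np, cv2
from scipy.spatial.transform import Rotation as R
from workcell import sensors, viewer, env
def rot(a): 
    a=np.array(a,float)
    return R.from_euler('xyz',a,degrees=True).as_matrix() if a.shape==(3,) else (a if a.shape==(3,3) else R.from_quat(a).as_matrix())
def ray(f,px):
    d=np.array([(px[0]-f['cx'])/f['fx'],(px[1]-f['cy'])/f['fy']]); u=d.copy()
    for _ in range(20): u=d/(1+f['k1']*(u@u))
    return np.array(f['position']), rot(f['attitude'])@np.array([u[0],u[1],1.])
def at_z(f,px,z):
    p,d=ray(f,px); return p+d*(z-p[2])/d[2]
def proj(f,P):
    c=rot(f['attitude']).T@(np.array(P,float)-np.array(f['position'])); u=c[:2]/c[2]; u=u*(1+f['k1']*(u@u))
    return [f['fx']*u[0]+f['cx'],f['fy']*u[1]+f['cy']]
def save(f,n): cv2.imwrite(f'pics/{n}.png',f['img'][:,:,::-1])
Z=dict(drill_jig=0,jig_mouth=24,shoe=None,heat_sink_mid=24,screwdriver_handle=13,screwdriver_tip=13,white_pot=0,blue_hex_keys=0,small_board=0)
E
python3 - <<'E'
from h import *
np.set_printoptions(precision=1,suppress=True)
print(sensors.state()); print(env.finger_overhang)
for c in ['top','scene','wrist']:
    f=viewer.grab_frame(c); save(f,c+'0'); print(c,f['position'],f['attitude'],f['fx'])
    for n,z in Z.items():
        for r in viewer.pinpoint(n,f)[:2]:
            print(n,round(r['score'],2),np.array(r['location']),at_z(f,r['location'],z or 20))
E
```

```text
{'time_s': 0.0, 'qpos': array([68.1, 18.4, 89.7, -0. , 72. , -1.1]), 'qvel': array([ 0. ,  0. , -0. ,  0.1,  0. ,  0. ]), 'effort': array([ -0. , -41.2, -23.2,   0.1,   0. ,  -0. ]), 'ee_pos': array([203.4, 537.3, 227.1]), 'ee_rot': array([-179.9,   -0. ,  159.3]), 'force': array([-0.4, -0.4,  0.1]), 'torque': array([-0. , -0. ,  0.1]), 'gripper_force': 0.0, 'gripper_width': 91.2544373895078}
14.0
top [ 320.7  -79.8 1167.7] [-167.8    0.2  -92.3] 462.51792377052215
jig_mouth 0.97 [325.9 215.3] [529.9 -87.8  24. ]
shoe 0.95 [351. 229.] [ 493.2 -149.2   20. ]
heat_sink_mid 0.6 [323.4 215.6] [529.4 -81.5  24. ]
screwdriver_handle 0.76 [191.4 238. ] [487.8 252.5  13. ]
screwdriver_tip 0.9 [254.3 224.1] [516.7  93.9  13. ]
white_pot 0.7 [333.4 183.4] [ 612.7 -110.4   20. ]
blue_hex_keys 0.8 [367.9 181.5] [ 614.1 -198.9   20. ]
small_board 0.7 [434.3 229.7] [ 482.8 -357.5   20. ]
small_board 0.59 [367.  181.7] [ 613.6 -196.6   20. ]
scene [270.6 448.  685.5] [-136.4   -0.5 -149.1] 369.45539244945616
drill_jig 0.6 [345.  203.7] [ 528.2 -123.4   20. ]
drill_jig 0.58 [329.2 179.6] [ 604.5 -178.6   20. ]
jig_mouth 0.71 [339.3 209.6] [529.3 -95.6  24. ]
shoe 0.64 [355.  206.3] [ 503.1 -128.5   20. ]
heat_sink_mid 0.91 [335.1 213.5] [531.8 -79.3  24. ]
heat_sink_mid 0.49 [330.1 179.5] [ 600.7 -176.3   24. ]
screwdriver_handle 0.65 [266.7 340.2] [492.2 251.7  13. ]
screwdriver_tip 0.8 [302.4 275.5] [510.3 100.3  13. ]
white_pot 0.71 [311.1 199.2] [607.7 -93.1  20. ]
blue_hex_keys 0.74 [327.9 178.7] [ 609.1 -179.8   20. ]
small_board 0.71 [399.4 156.1] [ 483.3 -365.7   20. ]
wrist [132.4 564.1 384.6] [164.3  -0.   69.3] 294.13197634698787
```

View pics/top0.png

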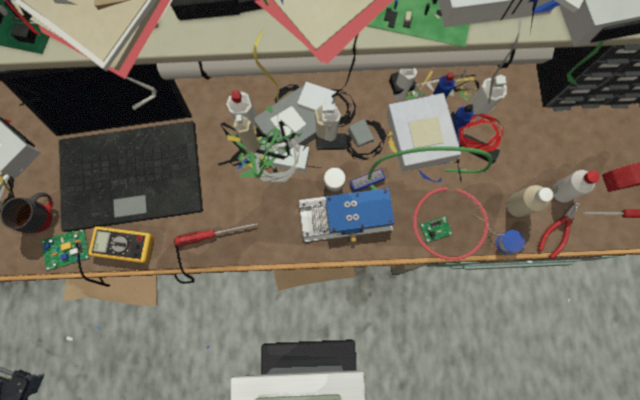

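View pics/scene0.png

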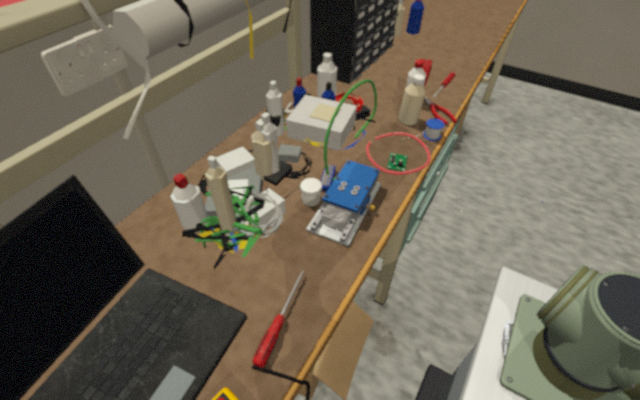

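The top view shows the screwdriver handle at about (195,238) with its tip at (257,226). The jig spans about (300..393, 190..240), with the heat sink at (322,217). In the scene view the tip is at (302,273), and the networks' reports agree with both pictures. Next I'll hover over the handle.

```bash
cat >> h.py <<'E'
def plan(P,rpy,n,start=None):
    """rows (cm, rad) from the measured pose to P, rpy in n rows"""
    s=sensors.state(); p,r=start or (s['ee_pos'],s['ee_rot']); p=np.array(p,float); A=rot(r); B=rot(rpy)
    w=R.from_matrix(A.T@B).as_rotvec()/n; step=(np.array(P,float)-p)/n
    rows=[]
    for i in range(n):
        rows.append(np.r_[A.T@step/10,w]); A=A@R.from_rotvec(w).as_matrix()
    rows=np.array(rows).round(3)+0
    for i in range(0,n,5): print([float(v) for v in rows[i:i+5].ravel()])
E
python3 - <<'E'
from h import *
plan([490,252,170],[180,0,98.6],15)
E
```

```text
[-2.461, -1.106, 0.386, 0.0, 0.0, 0.071, -2.532, -0.93, 0.386, 0.0, 0.0, 0.071, -2.592, -0.749, 0.386, 0.0, 0.0, 0.071, -2.638, -0.564, 0.386, 0.0, 0.0, 0.071, -2.671, -0.377, 0.386, 0.0, 0.0, 0.071]
[-2.691, -0.187, 0.386, 0.0, 0.0, 0.071, -2.698, 0.003, 0.386, 0.0, 0.0, 0.071, -2.691, 0.193, 0.386, 0.0, 0.0, 0.071, -2.67, 0.383, 0.386, 0.0, 0.0, 0.071, -2.637, 0.57, 0.386, 0.0, 0.0, 0.071]
[-2.59, 0.755, 0.386, 0.0, 0.0, 0.071, -2.53, 0.935, 0.386, 0.0, 0.0, 0.071, -2.458, 1.112, 0.386, 0.0, 0.0, 0.071, -2.374, 1.282, 0.386, 0.0, 0.0, 0.071, -2.277, 1.446, 0.386, 0.0, 0.0, 0.071]
```

Emit:
{"api": "step_arm", "payload": {"plan": [-2.46,-1.11,0.39,0,0,0.071,-2.53,-0.93,0.39,0,0,0.071,-2.59,-0.75,0.39,0,0,0.071,-2.64,-0.56,0.39,0,0,0.071,-2.67,-0.38,0.39,0,0,0.071], "hand": 9}}

```text
time_s: 1.92
ee_pos: [299.6, 441.5, 208.4]
ee_rot: [180.0, -0.0, 138.8]
force: [-0.3, -0.8, 0.3]
gripper_width: 90.2
gripper_force: 0.0
```

Emit:
{"api": "step_arm", "payload": {"plan": [-2.69,-0.19,0.39,0,0,0.071,-2.7,0,0.39,0,0,0.071,-2.69,0.19,0.39,0,0,0.071,-2.67,0.38,0.39,0,0,0.071,-2.64,0.57,0.39,0,0,0.071]}}

```text
time_s: 2.33
ee_pos: [394.9, 345.8, 188.9]
ee_rot: [180.0, -0.0, 118.4]
force: [0.1, 1.2, 0.3]
gripper_width: 89.7
gripper_force: 0.0
```

Emit:
{"api": "step_arm", "payload": {"plan": [-2.59,0.76,0.39,0,0,0.071,-2.53,0.94,0.39,0,0,0.071,-2.46,1.11,0.39,0,0,0.071,-2.37,1.28,0.39,0,0,0.071,-2.28,1.45,0.39,0,0,0.071]}}

```text
time_s: 2.75
ee_pos: [490.0, 250.0, 169.4]
ee_rot: [180.0, -0.0, 98.0]
force: [-0.4, -0.1, 0.1]
gripper_width: 90.2
gripper_force: 0.0
```

```bash
python3 - <<'E'
from h import *
np.set_printoptions(precision=1,suppress=True)
s=sensors.state(); print(s['time_s'],s['ee_pos'],s['ee_rot'],s['force'])
for c in ['wrist','top']:
    f=viewer.grab_frame(c); save(f,c+'1')
    for n,z in Z.items():
        for r in viewer.pinpoint(n,f)[:1]:
            print(c,n,round(r['score'],2),np.array(r['location']),at_z(f,r['location'],z or 20))
E
```

```text
2.75 [490.  250.  169.4] [180.  -0.  98.] [-0.4 -0.1  0.1]
wrist screwdriver_handle 0.67 [322.2 192. ] [490.  245.1  13. ]
wrist screwdriver_tip 0.63 [325.  304.9] [513.5 102.7  13. ]
top drill_jig 0.63 [344.2 215.7] [ 527.7 -133.9   20. ]
top jig_mouth 0.73 [328.8 218.2] [522.2 -94.8  24. ]
top shoe 0.85 [348.9 225.9] [ 501.2 -144.4   20. ]
top heat_sink_mid 0.85 [321.5 213.4] [535.2 -77.   24. ]
top screwdriver_handle 0.94 [192.5 238.6] [486.1 249.7  13. ]
top screwdriver_tip 0.91 [253.2 225.8] [512.5  96.7  13. ]
top white_pot 0.81 [335.  180.3] [ 620.7 -114.9   20. ]
top blue_hex_keys 0.72 [365.4 181.7] [ 613.8 -192.5   20. ]
top small_board 0.64 [437.5 229. ] [ 484.3 -365.7   20. ]
```

View pics/wrist1.png

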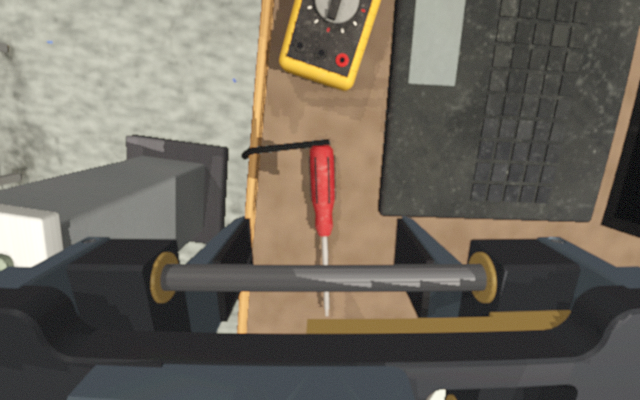

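The wrist view shows the red handle from (321,148) to (325,235) and the shaft down to about (327,315). I'll refine the handle axis by colour.

```bash
python3 - <<'E'
from h import *
np.set_printoptions(precision=2,suppress=True)
for c,roi in (('wrist',(250,390,100,260)),('top',(150,230,220,260))):
    f=viewer.grab_frame(c); im=f['img'].astype(int)
    m=(im[...,0]>90)&(im[...,0]>2*im[...,1])&(im[...,0]>2*im[...,2])
    q=np.zeros_like(m); q[roi[2]:roi[3],roi[0]:roi[1]]=1; m&=q
    v,u=np.nonzero(m)
    P=np.array([at_z(f,(a,b),13)[:2] for a,b in zip(u,v)])
    mu=P.mean(0); w,V=np.linalg.eigh(np.cov((P-mu).T)); d=V[:,1]; d*=np.sign(d[1])
    t=(P-mu)@d; e=(P-mu)@np.array([d[1],-d[0]])
    print(c,len(u),'mid',mu+d*(t.min()+t.max())/2,'len',np.ptp(t),'wid',np.ptp(e),'yaw',np.degrees(np.arctan2(d[1],d[0])))
E
```

```text
wrist 1745 mid [490.29 245.23] len 102.48751708792138 wid 25.360360765912727 yaw 99.8835055753154
top 280 mid [491.57 239.62] len 88.15320481466456 wid 23.70838310304191 yaw 97.81218370517853
```

```bash
python3 - <<'E'
from h import *
plan([490.5,246,60],[180,0,99.5],5)
E
```

```text
[-0.104, 0.012, 2.189, 0.0, 0.0, -0.004, -0.104, 0.011, 2.189, 0.0, 0.0, -0.004, -0.104, 0.011, 2.189, 0.0, 0.0, -0.004, -0.104, 0.01, 2.189, 0.0, 0.0, -0.004, -0.104, 0.01, 2.189, 0.0, 0.0, -0.004]
```

Emit:
{"api": "step_arm", "payload": {"plan": [-0.1,0.01,2.19,0,0,-0.005,-0.1,0.01,2.19,0,0,-0.005,-0.1,0.01,2.19,0,0,-0.005,-0.1,0.01,2.19,0,0,-0.005,-0.1,0.01,2.19,0,0,-0.005]}}

```text
time_s: 4.27
ee_pos: [490.5, 246.2, 59.1]
ee_rot: [180.0, -0.0, 99.7]
force: [0.9, -0.5, -0.4]
gripper_width: 90.2
gripper_force: 0.0
```

Emit:
{"api": "step_arm", "payload": {"plan": [0,0,1.5,0,0,0,0,0,1.4,0,0,0,0,0,0.9,0,0,0,0,0,0.5,0,0,0,0,0,0,0,0,0]}}

```text
time_s: 4.68
ee_pos: [490.0, 246.0, 16.1]
ee_rot: [-179.9, 0.0, 99.7]
force: [-0.5, 1.1, -0.4]
gripper_width: 90.1
gripper_force: 0.0
```

Emit:
{"api": "step_arm", "payload": {"plan": [0,0,0,0,0,0,0,0,0,0,0,0,0,0,0,0,0,0,0,0,0,0,0,0,0,0,0,0,0,0], "hand": 1.5, "newtons": 50}}

```text
time_s: 5.1
ee_pos: [490.7, 246.4, 17.5]
ee_rot: [179.9, -0.0, 99.7]
force: [-0.8, -0.0, -1.4]
gripper_width: 59.6
gripper_force: 0.0
```

Emit:
{"api": "step_arm", "payload": {"plan": [0,0,0,0,0,0,0,0,0,0,0,0,0,0,0,0,0,0,0,0,0,0,0,0,0,0,0,0,0,0]}}

```text
time_s: 5.52
ee_pos: [490.4, 246.2, 16.9]
ee_rot: [-180.0, -0.0, 99.7]
force: [-1.7, 0.4, 0.4]
gripper_width: 25.8
gripper_force: 0.2
```

Gripped at 25.8 mm, which is the handle's thickness. I'll let the grip settle, lift, and then look at the screwdriver and the jig.

Emit:
{"api": "step_arm", "payload": {"plan": [0,0,0,0,0,0,0,0,0,0,0,0,0,0,0,0,0,0,0,0,-0.3,0,0,0,0,0,-0.7,0,0,0]}}

```text
time_s: 5.93
ee_pos: [489.7, 245.9, 26.5]
ee_rot: [-179.9, 0.0, 99.7]
force: [-0.1, -0.3, -0.7]
gripper_width: 25.1
gripper_force: 50.0
```

Emit:
{"api": "step_arm", "payload": {"plan": [0,0,-1.5,0,0,0,0,0,-1.5,0,0,0,0,0,-1.5,0,0,0,0,0,-1.5,0,0,0,0,0,-1,0,0,0]}}

```text
time_s: 6.35
ee_pos: [491.0, 246.5, 99.0]
ee_rot: [179.9, -0.0, 99.7]
force: [-0.5, 0.1, -0.5]
gripper_width: 25.0
gripper_force: 50.0
```

```bash
python3 - <<'E'
from h import *
np.set_printoptions(precision=1,suppress=True)
s=sensors.state(); print(s['time_s'],s['ee_pos'],s['ee_rot'],s['force'],s['gripper_force'])
z0=s['ee_pos'][2]-4
out={}
for c in ['top','scene','top','scene']:
    f=viewer.grab_frame(c)
    for n in ['screwdriver_handle','screwdriver_tip','jig_mouth','heat_sink_mid','drill_jig','shoe']:
        for r in viewer.pinpoint(n,f)[:1]:
            z=z0 if 'screw' in n else (Z[n] if Z[n] is not None else 20)
            print(c,n,round(r['score'],2),np.array(r['location']),at_z(f,r['location'],z))
    if c=='top': save(f,'top2'); ft=f
    else: fs=f
a=ft['img'][170:260,280:420]; b=fs['img'][140:260,270:410]
a=cv2.resize(a,None,fx=5,fy=5,interpolation=cv2.INTER_CUBIC)
b=cv2.resize(b,None,fx=5,fy=5,interpolation=cv2.INTER_CUBIC)
cv2.imwrite('pics/ja.png',a[...,::-1]); cv2.imwrite('pics/jb.png',b[...,::-1])
E
```

```text
6.35 [491.  246.5  99. ] [179.9  -0.   99.7] [-0.5  0.1 -0.5] 49.99911904335022
top screwdriver_handle 0.65 [185.3 234.8] [484.  243.4  95. ]
top jig_mouth 0.61 [325.4 215.3] [529.9 -86.6  24. ]
top heat_sink_mid 0.78 [322.5 214.8] [531.5 -79.3  24. ]
top drill_jig 0.73 [343.8 215. ] [ 533.2 -133.9    0. ]
top shoe 0.95 [348.1 225. ] [ 503.6 -142.5   20. ]
scene screwdriver_handle 0.74 [263.1 317.8] [493.4 247.4  95. ]
scene screwdriver_tip 0.79 [298.9 255. ] [511.6 107.5  95. ]
scene heat_sink_mid 0.65 [334.4 215.4] [530.3 -73.1  24. ]
scene drill_jig 0.67 [343.8 205.3] [ 535.9 -134.1    0. ]
scene shoe 0.64 [355.1 204.3] [ 506.  -134.6   20. ]
top screwdriver_handle 0.67 [182.8 234. ] [486.2 249.3  95. ]
top screwdriver_tip 0.54 [246.8 218.6] [516.6  99.1  95. ]
top jig_mouth 0.79 [327.2 215.9] [528.2 -91.   24. ]
top heat_sink_mid 0.78 [324.6 216.4] [527.2 -84.4  24. ]
top drill_jig 0.55 [344.7 214. ] [ 535.7 -136.3    0. ]
top shoe 0.71 [349.6 224.9] [ 503.7 -146.3   20. ]
scene screwdriver_handle 0.63 [261.8 319.3] [493.6 250.7  95. ]
scene screwdriver_tip 0.72 [299.6 254. ] [511.7 104.8  95. ]
scene jig_mouth 0.82 [340.4 211.8] [523.6 -90.7  24. ]
scene heat_sink_mid 0.58 [335.1 215.1] [529.4 -74.8  24. ]
scene drill_jig 0.62 [344.  209.3] [ 529.1 -122.3    0. ]
scene shoe 0.68 [355.2 209.2] [ 498.3 -120.1   20. ]
```

View pics/ja.png

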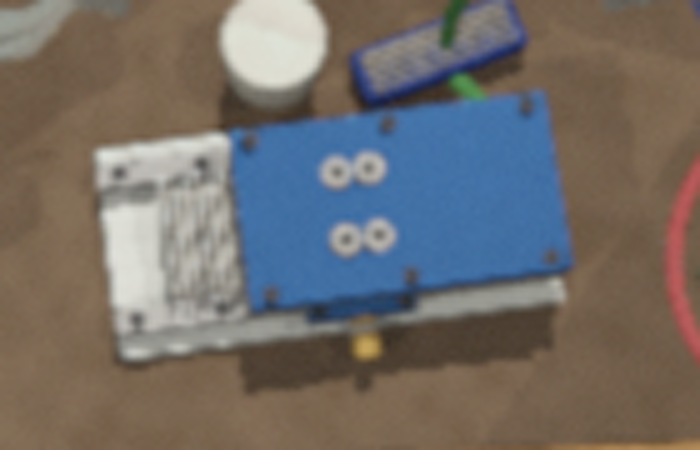

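View pics/jb.png

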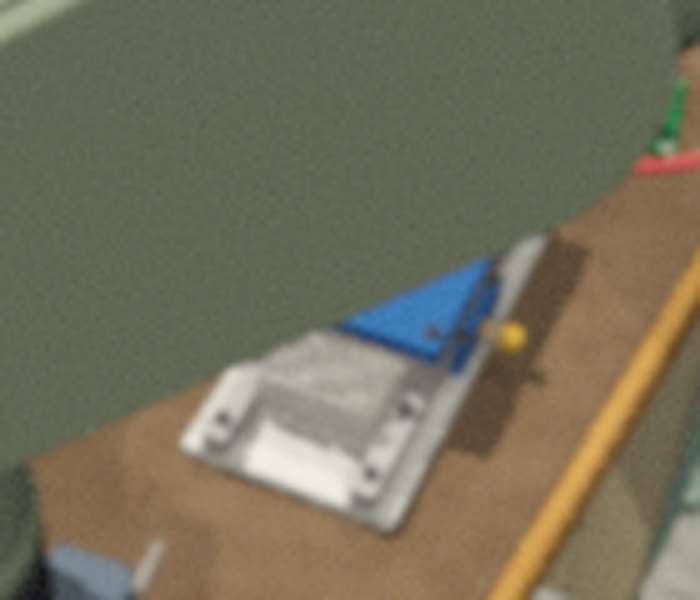

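The top crop shows the blue plate with corners at full-image pixels (326,196), (330,232), (389,188) and (394,224). The sink's outer face runs from (312,206) to (314,233), and the brass barrel is at (353,239). I'll fit the jig pose to the plate corners.

```bash
python3 - <<'E'
from h import *
from scipy.optimize import least_squares
np.set_printoptions(precision=1,suppress=True)
f=viewer.grab_frame('top')
px=np.array([[326.4,196],[330.4,232.4],[389,188.4],[394,223.6]])
hx=54
C=np.array([at_z(f,p,52.5) for p in px]); print(C)
def W(q,L):
    c,s=np.cos(q[2]),np.sin(q[2]); return np.array([[q[0]+c*x-s*y,q[1]+s*x+c*y,z] for x,y,z in L])
def r(q):
    h=q[3]; L=[[h,45,52.5],[-h,45,52.5],[h,-113,52.5],[-h,-113,52.5]]
    return (np.array([proj(f,P) for P in W(q,L)])-px).ravel()
o=least_squares(r,[530,-135,0,45]); q=o.x; print('jig',q[:2],np.degrees(q[2]),'half',q[3],'res',o.fun)
print('mouth',W(q,[[0,45,24]]),'stage',W(q,[[0,113,24],[-71,-10,30]]))
for n,L in (('barrel',[-71,-10,25]),('end-x bottom',[-54,113,0]),('end+x rail',[54,113,30]),('sinkcentre face top guess y=80',[0,80,40])):
    print(n,proj(f,W(q,[L])[0]))
c,s=np.cos(q[2]),np.sin(q[2])
for p in ([312.6,206],[314,220],[314.5,232]):
    P=at_z(f,p,40)[:2]-q[:2]; print('face in jig',c*P[0]+s*P[1],-s*P[0]+c*P[1])
E
```

```text
[[ 573.   -90.8   52.5]
 [ 482.   -96.8   52.5]
 [ 585.9 -246.8   52.5]
 [ 497.3 -252.8   52.5]]
jig [ 531.7 -137.9] 4.836811499821558 half 45.00931505063298 res [-0.6  0.1 -0.  -0.4 -0.  -0.1  0.6  0.3]
mouth [[527.9 -93.1  24. ]] stage [[ 522.2  -25.3   24. ]
 [ 461.8 -153.9   30. ]]
barrel [np.float64(353.62875847875057), np.float64(241.134734919811)]
end-x bottom [np.float64(304.05594102930644), np.float64(241.7848992091647)]
end+x rail [np.float64(298.5587340864804), np.float64(197.9541907920856)]
sinkcentre face top guess y=80 [np.float64(314.0218293757276), np.float64(216.56874557781939)]
face in jig 26.95915933727534 80.31023689365797
face in jig -8.546344388268814 81.08596117318577
face in jig -38.4013398417835 83.45111329360486
```

```bash
python3 - <<'E'
from h import *
plan([508.2,139.1,80],[180,0,94.84],6)
E
```

```text
[-1.81, -0.008, 0.283, 0.0, 0.0, 0.014, -1.81, 0.018, 0.283, 0.0, 0.0, 0.014, -1.81, 0.043, 0.283, 0.0, 0.0, 0.014, -1.809, 0.069, 0.283, 0.0, 0.0, 0.014, -1.808, 0.094, 0.283, 0.0, 0.0, 0.014]
[-1.806, 0.12, 0.283, 0.0, 0.0, 0.014]
```

Emit:
{"api": "step_arm", "payload": {"plan": [-1.81,-0.01,0.28,0,0,0.014,-1.81,0.02,0.28,0,0,0.014,-1.81,0.04,0.28,0,0,0.014,-1.81,0.07,0.28,0,0,0.014,-1.81,0.09,0.28,0,0,0.014]}}

```text
time_s: 8.22
ee_pos: [505.3, 156.2, 82.9]
ee_rot: [180.0, -0.0, 95.6]
force: [0.1, 0.2, -0.8]
gripper_width: 24.8
gripper_force: 50.0
```

Emit:
{"api": "step_arm", "payload": {"plan": [-1.81,0.12,0.28,0,0,0.014,0,0,1.4,0,0,0,0,0,1.5,0,0,0,0,0,1.3,0,0,0,0,0,0.6,0,0,0]}}

```text
time_s: 8.63
ee_pos: [507.3, 138.6, 30.8]
ee_rot: [-179.9, 0.0, 94.8]
force: [-0.3, 0.1, -0.8]
gripper_width: 25.2
gripper_force: 50.0
```

```bash
cat >> h.py <<'E'
J=np.array([531.7,-137.9]); JY=np.radians(4.84)
def tojig(P):
    d=np.array(P[:2])-J; c,s=np.cos(JY),np.sin(JY); return np.array([c*d[0]+s*d[1],-s*d[0]+c*d[1]])
E
python3 - <<'E'
from h import *
np.set_printoptions(precision=1,suppress=True)
s=sensors.state(); print(s['time_s'],s['ee_pos'],s['ee_rot'],tojig(s['ee_pos']),s['force'])
for c in ['top','scene','wrist']:
    f=viewer.grab_frame(c)
    for n in ['screwdriver_handle','screwdriver_tip']:
        for r in viewer.pinpoint(n,f)[:1]:
            P=at_z(f,r['location'],s['ee_pos'][2]-4); print(c,n,round(r['score'],2),np.array(r['location']),P,tojig(P))
    if c=='top': ft=f
    if c=='scene': fs=f
a=cv2.resize(ft['img'][170:260,200:360],None,fx=4,fy=4,interpolation=cv2.INTER_CUBIC)
b=cv2.resize(fs['img'][180:300,250:410],None,fx=4,fy=4,interpolation=cv2.INTER_CUBIC)[:,:640]
b=b[:240] if 0 else b
cv2.imwrite('pics/k.png',np.vstack([a[40:],b[:280]])[...,::-1]); 
E
```

```text
8.6333 [507.3 138.6  30.8] [-179.9    0.    94.8] [ -1.  277.5] [-0.3  0.1 -0.8]
top screwdriver_handle 0.67 [233.1 232.3] [495.9 144.8  26.8] [-11.8 284.8]
top screwdriver_tip 0.6 [297.1 220.9] [518.1 -15.3  26.8] [ -3.2 123.4]
scene screwdriver_handle 0.7 [290.8 287.4] [510.5 142.9  26.8] [  2.5 281.6]
scene screwdriver_tip 0.64 [336.2 215.5] [525.4 -72.9  26.8] [-0.8 65.3]
wrist screwdriver_handle 0.85 [324.5 246.7] [510.  139.1  26.8] [  1.7 277.8]
```

View pics/k.png

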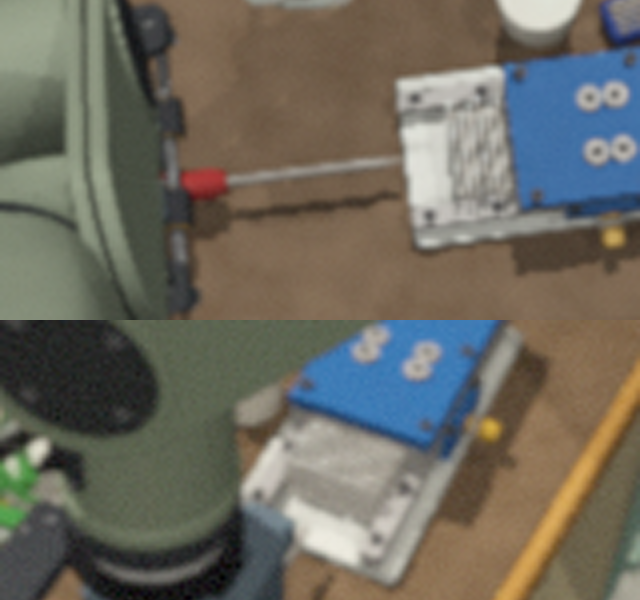

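The shaft points along the middle of the channel, with its tip at the open end (about (300,220) in the top image). I'll approach the sink's face.

Emit:
{"api": "step_arm", "payload": {"plan": [-0.7,0,0,0,0,0,-0.8,0,0,0,0,0,-0.8,0,0,0,0,0,-0.7,0,0,0,0,0,-0.3,0,0,0,0,0]}}

```text
time_s: 9.5
ee_pos: [511.0, 104.7, 32.1]
ee_rot: [-180.0, 0.0, 94.8]
force: [0.7, 0.2, -0.1]
gripper_width: 24.9
gripper_force: 50.0
```

Emit:
{"api": "step_arm", "payload": {"plan": [-0.2,0,0,0,0,0,-0.2,0,0,0,0,0,-0.2,0,0,0,0,0,-0.2,0,0,0,0,0,-0.2,0,0,0,0,0]}}

```text
time_s: 9.92
ee_pos: [511.8, 96.2, 32.1]
ee_rot: [-180.0, -0.0, 94.9]
force: [-0.5, 1.1, -1.0]
gripper_width: 24.9
gripper_force: 50.0
```

Emit:
{"api": "step_arm", "payload": {"plan": [-0.2,0,0,0,0,0,-0.2,0,0,0,0,0,-0.2,0,0,0,0,0,-0.2,0,0,0,0,0,-0.2,0,0,0,0,0]}}

```text
time_s: 10.33
ee_pos: [512.7, 86.1, 32.1]
ee_rot: [180.0, -0.0, 94.9]
force: [-0.5, 0.7, -0.8]
gripper_width: 25.2
gripper_force: 50.0
```

```bash
python3 - <<'E'
from h import *
np.set_printoptions(precision=1,suppress=True)
s=sensors.state(); print(s['time_s'],s['ee_pos'],s['ee_rot'],tojig(s['ee_pos']),s['force'])
f=viewer.grab_frame('top')
for n in ['screwdriver_tip','heat_sink_mid']:
    for r in viewer.pinpoint(n,f)[:1]:
        P=at_z(f,r['location'],25); print(n,round(r['score'],2),np.array(r['location']),P,tojig(P))
a=cv2.resize(f['img'][180:260,250:370],None,fx=6,fy=6,interpolation=cv2.INTER_CUBIC)
cv2.imwrite('pics/k2.png',a[...,::-1]); 
E
```

```text
10.3333 [512.7  86.1  32.1] [180.   -0.   94.9] [ -0.  224.8] [-0.5  0.7 -0.8]
screwdriver_tip 0.53 [316.1 215.7] [529.7 -63.2  25. ] [ 4.3 74.6]
heat_sink_mid 0.47 [323.9 215.6] [529.1 -82.8  25. ] [ 2.1 55.2]
```

View pics/k2.png

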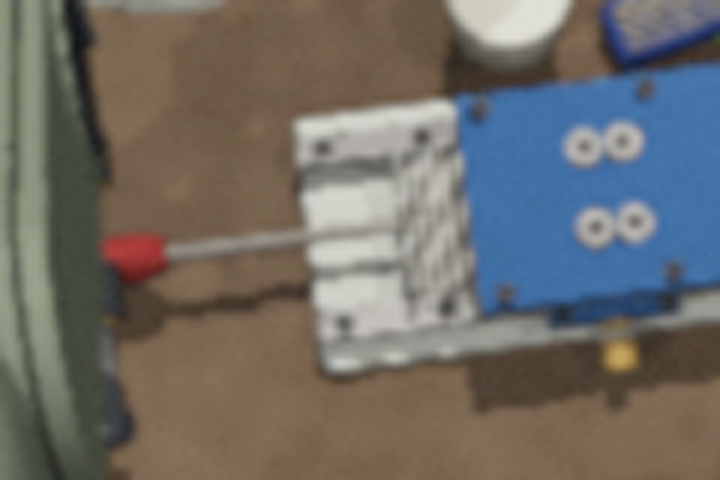

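The tip is on the sink's face at crop (398,230), and the sink has already moved in a little. I'll push on through the free stretch and watch the force.

Emit:
{"api": "step_arm", "payload": {"plan": [-0.2,0,0,0,0,0,-0.2,0,0,0,0,0,-0.2,0,0,0,0,0,-0.2,0,0,0,0,0,-0.2,0,0,0,0,0]}}

```text
time_s: 10.9
ee_pos: [513.5, 76.1, 32.1]
ee_rot: [-180.0, -0.0, 94.9]
force: [0.1, 1.1, -0.5]
gripper_width: 25.0
gripper_force: 50.0
```

Emit:
{"api": "step_arm", "payload": {"plan": [-0.2,0,0,0,0,0,-0.2,0,0,0,0,0,-0.2,0,0,0,0,0,-0.2,0,0,0,0,0,-0.2,0,0,0,0,0]}}

```text
time_s: 11.32
ee_pos: [514.8, 66.3, 32.2]
ee_rot: [179.9, -0.0, 94.9]
force: [0.5, 3.0, -0.0]
gripper_width: 25.2
gripper_force: 50.0
```

Emit:
{"api": "step_arm", "payload": {"plan": [-0.2,0,0,0,0,0,-0.2,0,0,0,0,0,-0.2,0,0,0,0,0,-0.2,0,0,0,0,0,-0.2,0,0,0,0,0]}}

```text
time_s: 11.73
ee_pos: [515.9, 57.3, 32.6]
ee_rot: [179.9, -0.1, 94.8]
force: [0.7, 7.4, 0.9]
gripper_width: 25.0
gripper_force: 50.0
```

Emit:
{"api": "step_arm", "payload": {"plan": [-0.15,0,0,0,0,0,-0.15,0,0,0,0,0,-0.15,0,0,0,0,0,-0.15,0,0,0,0,0,-0.15,0,0,0,0,0]}}

```text
time_s: 12.15
ee_pos: [516.1, 49.8, 32.4]
ee_rot: [180.0, -0.1, 94.8]
force: [0.4, 7.5, 0.5]
gripper_width: 25.3
gripper_force: 50.0
```

Emit:
{"api": "step_arm", "payload": {"plan": [-0.1,0,0,0,0,0,-0.1,0,0,0,0,0,-0.1,0,0,0,0,0,-0.08,0,0,0,0,0,-0.08,0,0,0,0,0]}}

```text
time_s: 12.57
ee_pos: [516.9, 45.1, 32.5]
ee_rot: [179.9, -0.1, 94.9]
force: [0.8, 7.4, -0.4]
gripper_width: 24.9
gripper_force: 50.0
```

Emit:
{"api": "step_arm", "payload": {"plan": [-0.06,0,0,0,0,0,-0.06,0,0,0,0,0,-0.06,0,0,0,0,0,-0.06,0,0,0,0,0,-0.06,0,0,0,0,0]}}

```text
time_s: 12.98
ee_pos: [517.2, 42.2, 32.5]
ee_rot: [179.9, -0.1, 94.9]
force: [0.1, 6.3, 1.2]
gripper_width: 25.5
gripper_force: 50.0
```

Emit:
{"api": "step_arm", "payload": {"plan": [-0.06,0,0,0,0,0,-0.06,0,0,0,0,0,-0.06,0,0,0,0,0,-0.06,0,0,0,0,0,-0.06,0,0,0,0,0]}}

```text
time_s: 13.4
ee_pos: [517.5, 39.2, 32.6]
ee_rot: [179.9, -0.1, 94.9]
force: [0.8, 7.7, 0.6]
gripper_width: 24.6
gripper_force: 50.0
```

Emit:
{"api": "step_arm", "payload": {"plan": [-0.06,0,0,0,0,0,-0.06,0,0,0,0,0,-0.06,0,0,0,0,0,-0.06,0,0,0,0,0,-0.06,0,0,0,0,0]}}

```text
time_s: 13.82
ee_pos: [517.8, 36.3, 32.6]
ee_rot: [179.9, -0.1, 94.9]
force: [0.1, 7.5, 0.9]
gripper_width: 25.2
gripper_force: 50.0
```

Emit:
{"api": "step_arm", "payload": {"plan": [-0.06,0,0,0,0,0,-0.06,0,0,0,0,0,-0.06,0,0,0,0,0,-0.06,0,0,0,0,0,-0.06,0,0,0,0,0]}}

```text
time_s: 14.23
ee_pos: [518.0, 33.3, 32.5]
ee_rot: [179.9, -0.1, 94.9]
force: [1.2, 8.1, 1.2]
gripper_width: 25.4
gripper_force: 50.0
```

Emit:
{"api": "step_arm", "payload": {"plan": [-0.06,0,0,0,0,0,-0.06,0,0,0,0,0,-0.06,0,0,0,0,0,-0.06,0,0,0,0,0,-0.06,0,0,0,0,0]}}

```text
time_s: 14.65
ee_pos: [518.3, 30.3, 32.6]
ee_rot: [179.9, -0.1, 94.9]
force: [1.6, 7.2, 0.8]
gripper_width: 25.4
gripper_force: 50.0
```

Emit:
{"api": "step_arm", "payload": {"plan": [-0.06,0,0,0,0,0,-0.06,0,0,0,0,0,-0.06,0,0,0,0,0,-0.06,0,0,0,0,0,-0.06,0,0,0,0,0]}}

```text
time_s: 15.07
ee_pos: [518.5, 28.7, 32.6]
ee_rot: [179.9, -0.2, 94.8]
force: [1.5, 15.3, 1.3]
gripper_width: 25.0
gripper_force: 50.0
```

The advance stalled (1.6 of 3 mm) and the force doubled, which looks like the stop. I'll confirm with a tiny further push and a hold.

Emit:
{"api": "step_arm", "payload": {"plan": [-0.03,0,0,0,0,0,-0.03,0,0,0,0,0,0,0,0,0,0,0,0,0,0,0,0,0,0,0,0,0,0,0]}}

```text
time_s: 15.48
ee_pos: [518.4, 28.6, 32.5]
ee_rot: [179.9, -0.3, 94.8]
force: [0.8, 14.9, 1.7]
gripper_width: 25.0
gripper_force: 50.0
```

Emit:
{"api": "step_arm", "payload": {"plan": [-0.04,0,0,0,0,0,-0.04,0,0,0,0,0,0,0,0,0,0,0,0,0,0,0,0,0,0,0,0,0,0,0]}}

```text
time_s: 15.9
ee_pos: [518.5, 28.4, 32.6]
ee_rot: [179.9, -0.3, 94.8]
force: [0.6, 19.0, 1.0]
gripper_width: 25.1
gripper_force: 50.0
```

The force rose to 19 N with no advance, which is about 11 N on the stop beyond the drag of about 7.5 N. The sink is seated, so I'll back out along the channel.

Emit:
{"api": "step_arm", "payload": {"plan": [0.2,0,0,0,0,0,0.5,0,0,0,0,0,1,0,0,0,0,0,1.5,0,0,0,0,0,2,0,0,0,0,0]}}

```text
time_s: 16.32
ee_pos: [513.0, 76.4, 31.9]
ee_rot: [-179.9, 0.0, 94.8]
force: [-0.1, -0.1, -0.1]
gripper_width: 25.0
gripper_force: 50.0
```

Emit:
{"api": "step_arm", "payload": {"plan": [2.5,0,0,0,0,0,2.5,0,0,0,0,0,2.5,0,0,0,0,0,2.5,0,0,0,0,0,2.5,0,0,0,0,0]}}

```text
time_s: 16.73
ee_pos: [502.2, 202.2, 32.0]
ee_rot: [-180.0, 0.0, 94.9]
force: [0.0, 0.1, -0.3]
gripper_width: 24.8
gripper_force: 50.0
```

Emit:
{"api": "step_arm", "payload": {"plan": [2,0,0,0,0,0,1.2,0,0,0,0,0,0.4,0,0.2,0,0,0,0,0,0.4,0,0,0,0,0,0.3,0,0,0]}}

```text
time_s: 17.15
ee_pos: [499.5, 236.3, 22.6]
ee_rot: [-179.9, 0.0, 94.9]
force: [-0.2, 0.2, -1.3]
gripper_width: 24.6
gripper_force: 50.0
```

```bash
python3 - <<'E'
from h import *
np.set_printoptions(precision=1,suppress=True)
s=sensors.state(); print(s['time_s'],s['ee_pos'],s['ee_rot'],s['force'])
f=viewer.grab_frame('scene'); g=viewer.grab_frame('top')
for n in ['screwdriver_tip','screwdriver_handle']:
    for q in (f,g):
        for r in viewer.pinpoint(n,q)[:1]: print(n,round(r['score'],2),np.array(r['location']),at_z(q,r['location'],13))
a=cv2.resize(f['img'][150:350,230:430],None,fx=3,fy=3,interpolation=cv2.INTER_CUBIC)
cv2.imwrite('pics/k3.png',a[...,::-1])
E
```

```text
17.15 [499.5 236.3  22.6] [-179.9    0.    94.9] [-0.2  0.2 -1.3]
screwdriver_tip 0.79 [306.4 272.6] [506.9  89.9  13. ]
screwdriver_tip 0.77 [257.8 227.6] [507.4  85.2  13. ]
screwdriver_handle 0.61 [265.2 328.1] [508.5 234.2  13. ]
screwdriver_handle 0.76 [195.2 235.6] [493.5 243.   13. ]
```

View pics/k3.png

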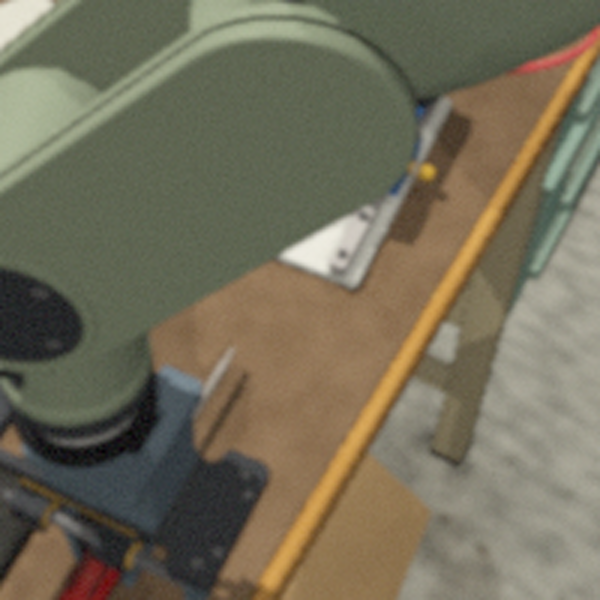

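The screwdriver is well clear of the jig, with its tip at crop (232,350) just above the bench. I'll lower it gently.

Emit:
{"api": "step_arm", "payload": {"plan": [0,0,0.15,0,0,0,0,0,0.15,0,0,0,0,0,0.1,0,0,0,0,0,0.1,0,0,0,0,0,0,0,0,0]}}

```text
time_s: 17.87
ee_pos: [499.7, 237.1, 17.9]
ee_rot: [-180.0, 0.0, 94.9]
force: [-0.3, 0.3, -0.4]
gripper_width: 25.0
gripper_force: 50.0
```

Emit:
{"api": "step_arm", "payload": {"plan": [0,0,0.04,0,0,0,0,0,0.03,0,0,0,0,0,0.03,0,0,0,0,0,0,0,0,0,0,0,0,0,0,0]}}

```text
time_s: 18.28
ee_pos: [499.8, 237.2, 17.2]
ee_rot: [180.0, -0.0, 94.9]
force: [0.8, -1.2, -0.2]
gripper_width: 25.0
gripper_force: 50.0
```

Emit:
{"api": "step_arm", "payload": {"plan": [0,0,0.04,0,0,0,0,0,0,0,0,0,0,0,0,0,0,0,0,0,0,0,0,0,0,0,0,0,0,0]}}

```text
time_s: 18.7
ee_pos: [499.9, 237.2, 16.9]
ee_rot: [180.0, -0.0, 94.9]
force: [-0.8, 0.3, 1.5]
gripper_width: 25.0
gripper_force: 50.0
```

Emit:
{"api": "step_arm", "payload": {"plan": [0,0,0,0,0,0,0,0,0,0,0,0,0,0,0,0,0,0,0,0,0,0,0,0,0,0,0,0,0,0], "hand": 9, "newtons": 10}}

```text
time_s: 19.12
ee_pos: [499.8, 237.1, 16.7]
ee_rot: [-180.0, -0.0, 94.9]
force: [0.3, 0.1, 1.1]
gripper_width: 55.9
gripper_force: 0.0
```

Emit:
{"api": "step_arm", "payload": {"plan": [0,0,0,0,0,0,0,0,0,0,0,0,0,0,0,0,0,0,0,0,0,0,0,0,0,0,0,0,0,0]}}

```text
time_s: 19.53
ee_pos: [498.8, 237.0, 16.7]
ee_rot: [-179.9, 0.0, 94.9]
force: [-6.8, 1.2, 3.9]
gripper_width: 88.2
gripper_force: 2.9
```

Emit:
{"api": "step_arm", "payload": {"plan": [0,0,-0.5,0,0,0,0,0,-1,0,0,0,0,0,-2,0,0,0,0,0,-3,0,0,0,0,0,-3,0,0,0]}}

```text
time_s: 19.95
ee_pos: [500.0, 237.1, 113.3]
ee_rot: [180.0, 0.0, 94.9]
force: [1.2, -0.4, 0.4]
gripper_width: 89.6
gripper_force: 0.0
```

Emit:
{"api": "step_arm", "payload": {"plan": [0,0,-2,0,0,0,0,0,-2,0,0,0,0,0,-1,0,0,0,0,0,0,0,0,0,0,0,0,0,0,0]}}

```text
time_s: 20.37
ee_pos: [499.9, 237.1, 162.1]
ee_rot: [179.9, -0.0, 94.9]
force: [-0.3, -1.2, -0.5]
gripper_width: 90.2
gripper_force: 0.0
```

```bash
python3 - <<'E'
from h import *
np.set_printoptions(precision=1,suppress=True)
s=sensors.state(); print(s['time_s'],s['ee_pos'],s['force'],s['gripper_width'])
g=viewer.grab_frame('top'); w=viewer.grab_frame('wrist')
for n in ['screwdriver_tip','screwdriver_handle']:
    for q in (g,w):
        for r in viewer.pinpoint(n,q)[:1]: print(n,round(r['score'],2),np.array(r['location']),at_z(q,r['location'],13))
a=cv2.resize(g['img'][160:270,170:410],None,fx=3,fy=3,interpolation=cv2.INTER_CUBIC)
b=cv2.resize(w['img'],(720,450))[100:350]
cv2.imwrite('pics/end.png',np.vstack([a,b])[...,::-1])
E
```

```text
20.3667 [499.9 237.1 162.1] [-0.3 -1.2 -0.5] 90.1663800661231
screwdriver_tip 0.86 [257.9 227.1] [508.7  84.9  13. ]
screwdriver_tip 0.91 [322.8 309.6] [511.9  87.4  13. ]
screwdriver_handle 0.84 [195.2 237.5] [488.7 243.   13. ]
screwdriver_handle 0.73 [324.2 190.9] [500.8 235.4  13. ]
```

View pics/end.png

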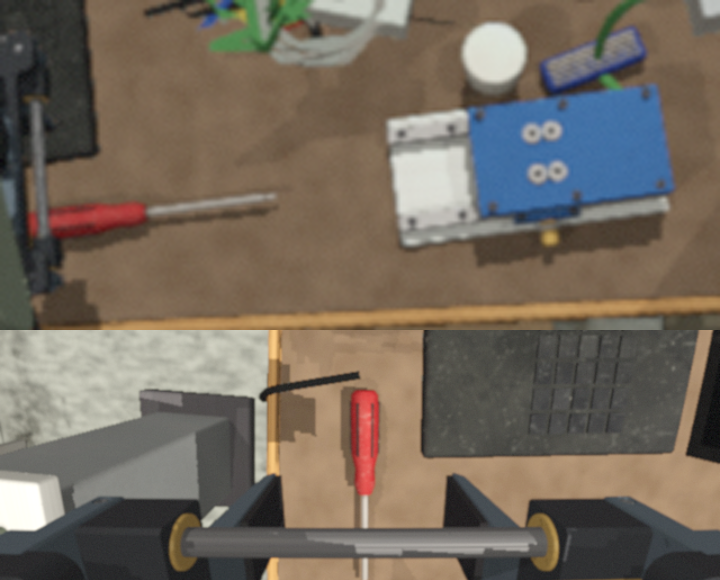

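The screwdriver lies flat on the bench at crop (30–275, 200–220), clear of the jig. The sink is wholly under the plate, and the pot, hex keys and jig are where they were. I'm handing the job in.

```bash
python3 -c "
from workcell import env
print(env.job_done())"
```

```text
the job is handed in; nothing more can be done
None
```

The heat sink is seated against the end stop, with about 11 N on it beyond the sliding drag. The screwdriver lies flat on the bench clear of the jig, and the job is handed in; on opening, a finger briefly touched something beside the screwdriver (about 7 N, probably the laptop's edge), with nothing visibly moved.

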